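# Hang the rinsed honey-tasting beaker on the free draining peg

### The job

At the honey stall, take the tall rinsed white beaker that stands mouth-down beside the two squat cups on the slatted board, and hang it mouth-down on the empty leaning draining peg, all the way down so that its bottom rests on the peg's head and it stays there to drain. Leave the beaker that already hangs on the other peg where it is.

Things in the scene. Friction and masses are not known exactly. Their poses are not given: they have to be found in the camera images.
- beaker_center (a point): Centre (on the axis, half-way up) of the beaker to hang: white ceramic, no handle, 60 mm outside and 53 mm inside diameter, 90 mm tall, bottom 5 mm thick, 0.13 to 0.21 kg. It starts mouth-down on a board 8 mm high; z points from mouth to bottom, up at the start. On the board stand also two squat cups, 68 mm wide, 56 mm tall, their centres at least 110 mm away. They are not to be hung.
- free_tip (a point): Middle of the flat end of the empty, fixed peg: wood, 125 mm long, 16 mm thick, with a round head of 30 mm diameter, on a foot 120 x 100 x 18 mm. It leans 20 degrees from upright, roughly towards the robot. z runs along the peg and out of its end; y is level, across the lean. A beaker hung on it lies along the peg, its centre 40 mm below this point, up to 12 mm off the axis.
- hung_center (a point): Centre of the other beaker, like the one to hang, already hanging mouth-down on the peg of a second stand, at least 130 mm beside the empty one. Loose; leave it there.
Mind the look-alikes: they are no part of the job. What is shaped like the part that bears free_tip but blue or green is not meant.

How it is judged:
By the outcome, as a careful person would: the job done as asked, in the order asked, and still so for the second after the job is handed in, with the robot touching nothing.
It also fails if it takes over 35 s, if anything falls off the work surface, if the arm or the gripper's body presses on something with over 40 N, if the wrist force passes 120 N, or if a joint passes its speed limit or range.

### The arm

A 6-joint arm with a two-finger parallel gripper is mounted at the origin on the work surface. World frame = base frame: x ahead of the robot, y to its left, z up, the work surface at z = 0. Lengths are in m, angles in degrees, forces in N, time in s.
With the tool pointing down it reaches from about 0.4 to 0.825 m from the base axis. Payload 7 kg.
Tool frame: the origin (TCP) lies at the very end of the fingers, on their centre line; the grasp point (between the pads) lies 19 mm behind it; z points along the fingers, y is the direction in which the jaws open and shut (so a half turn about z gives the same grasp; the last joint's range is limited). The gripper opens to 88 mm and grips with 3 to 60 N. Pads are 19 mm wide; open, the fingers measure 130 mm over their backs; the gripper's body (78 mm by 193 mm) begins 47 mm behind the grasp point.
Start: joints at [91.106, 20.546, 0.682, 0, -70.136, -16.507], TCP at [0.179, 0.651, 0.227] pointing down, gripper open.
Joint ranges: [-176.03, 176.03], [-82.01, 121.73], [-58.28, 71.71], [-173.87, 95.51], [-174.79, -0.11], [-173.66, 173.66]. Speed limits (degrees/s): [136.94, 136.94, 172.46, 180, 180, 180].

### API

Orientations are given as [roll, pitch, yaw] about the fixed x, y, z axes, in that order (R = Rz(yaw) Ry(pitch) Rx(roll)).
In Python, from plant import telemetry, optics, ctrl gives the robot as it stands.
- The arm moves only by the tool servo_tool, never from a script. Its argument "rows" is a list of rows, each a list of 3 entries, a list of its own where there are three numbers: the shift along the tool's x, y, z in m, then the turn, a rotation vector about the tool's x, y, z in units of 6 degrees (1.0 is 6 degrees), then the closure, from 0 (fully open) to 1 (shut). A call has 1 to 20 rows; each row shifts and turns the commanded pose from where the row before left it, along the tool's axes as they then stand; what a row does not reach is not made up. A row lasts 1/12 s, in which the tool goes at most 41.7 mm and 7.16 degrees, less where a joint would pass 70% of its speed; a pose out of reach is approached as far as the arm can. A call is refused whole if a number of a shift passes 0.0417 or a number of a turn 1, either way. A call with a gripper value outside its range is refused whole. The fingers move at their own pace and stop on an object; the grip force is fixed at half the most. Time passes only in rows, so rows that do not move let the fingers close. It gives the time, the measured TCP pose, the force and the opening at its end, in the units of the state.
- telemetry.get_obs(): the state, without advancing time (a new reading comes with each control period).
- optics.snapshot(name): name is "side" or "top" or "wrist"; returns the picture (400x640x3 uint8, red, green, blue); there is no depth.
- optics.camera_info(name): a dict with "mtx" (3x3 intrinsics, pixels), "D" ([k1, k2, p1, p2, k3] as OpenCV has them; the pictures are not rectified), "rvec" (rotation vector, rad) and "tvec" (3), from world to camera coordinates, as OpenCV has them. Camera axes: x right, y down, z forward; pixel columns grow to the right and rows downward; lengths in m; the calibration is good to about 2 mm. A picture is of the moment at which its call begins: read the wrist's pose just before it. camera_info takes no time and is no camera call; for the wrist camera it gives the pose at the moment of the call.
- ctrl.close_job(): hands the job in, once; it reports no verdict.
The state is a dict: "clock": time; "joint_pos": joint angles; "qvel": joint speeds; "tau": joint torques, N m; "tool_pos": TCP position; "orientation": TCP orientation; "force": force on the tool from outside, world axes, zero at the start; "moment": the same for the moment, N m; "opening": finger opening in m.
Only numpy, scipy, OpenCV 4.12 (cv2) and the standard library are available. Lean on these libraries where they do the work, as an engineer would, in place of code of your own. Each camera call takes 0.05 s, during which the arm holds its last target.

## Working session

There is one attempt and no reset: what is moved stays moved. The work goes in short steps, Python scripts to look and compute and a tool call to move; the robot and the scene stay as the last step left them, time stands still between calls to the robot, and variables do not carry over. Pictures are saved under pics/ and viewed, and the job is handed in when it is done.

Besides the shell and the picture viewer there is one more tool, called after ">>>" as name(argument=value, ...), one argument or row to a line, values as JSON. servo_tool: Moves the arm, as the interface text tells. Its arguments: {"type":"object","properties":{"rows":{"type":"array"}},"required":["rows"]}

```bash
mkdir -p pics; ls
python3 - <<'E'
from plant import telemetry, optics, ctrl
import cv2
o=telemetry.get_obs(); print(o['clock'],o['tool_pos'],o['orientation'],o['opening'])
for n in ["side","top","wrist"]:
    im=optics.snapshot(n); cv2.imwrite(f"pics/{n}0.png",im[:,:,::-1])
    c=optics.camera_info(n); print(n,c)
E
```

```text
pics
0.0 [0.17913979 0.65029575 0.22563873] [ 1.79906336e+02 -8.14998156e-03 -1.54060017e+01] 0.08796839198285539
side {'mtx': array([[383.20898171,   0.        , 316.53179335],
       [  0.        , 383.20898171, 200.68739885],
       [  0.        ,   0.        ,   1.        ]]), 'D': array([-0.04059131,  0.        ,  0.        ,  0.        ,  0.        ]), 'rvec': array([ 0.59347382, -2.62660496,  1.17475961]), 'tvec': array([0.3796123 , 0.23991368, 0.77531974])}
top {'mtx': array([[429.04364817,   0.        , 318.41758859],
       [  0.        , 429.04364817, 207.58172524],
       [  0.        ,   0.        ,   1.        ]]), 'D': array([-0.05998909,  0.        ,  0.        ,  0.        ,  0.        ]), 'rvec': array([ 2.14289099, -2.13351791,  0.17723395]), 'tvec': array([-0.02286162,  0.44180713,  1.31266327])}
wrist {'mtx': array([[293.60770488,   0.        , 317.65375339],
       [  0.        , 293.60770488, 198.67991055],
       [  0.        ,   0.        ,   1.        ]]), 'D': array([-0.03966655,  0.        ,  0.        ,  0.        ,  0.        ]), 'rvec': array([-1.78722632,  2.3422667 ,  0.33775004]), 'tvec': array([ 0.67404802, -0.034524  ,  0.39145131])}
```

View pics/side0.png

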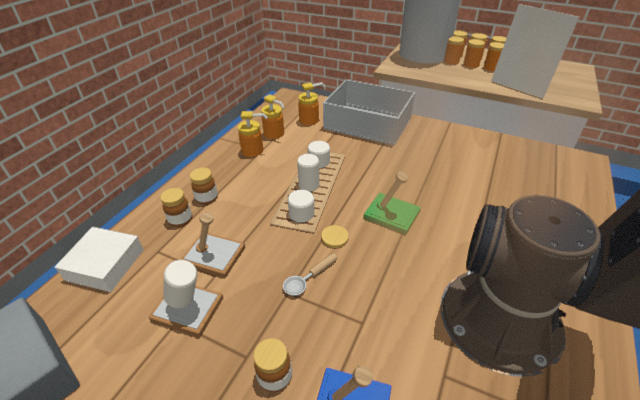

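View pics/top0.png

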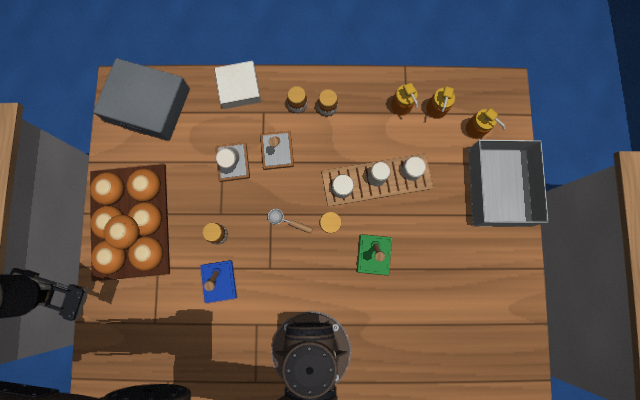

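View pics/wrist0.png

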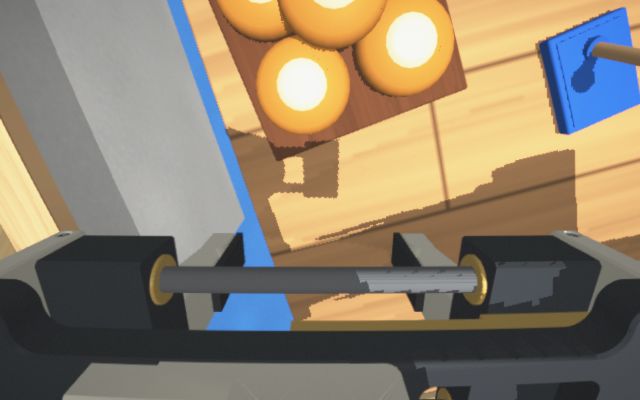

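The top view shows the three cups on the slatted board: squat (343,185), tall (380,173), squat (415,168). The empty grey-foot peg is at (277,150) and the hung beaker at (228,160). The side view shows the same items at (308,172), (203,235) and (180,285). Next I'll zoom in to measure.

Run:
```python
import cv2,numpy as np
t=cv2.imread('pics/top0.png');s=cv2.imread('pics/side0.png')
def z(im,x,y,w,h,k,n): cv2.imwrite(n,cv2.resize(im[y:y+h,x:x+w],None,fx=k,fy=k,interpolation=cv2.INTER_CUBIC))
z(t,205,120,100,70,8,'pics/tz1.png')
z(t,320,145,120,65,6,'pics/tz2.png')
z(s,145,200,110,130,4.5,'pics/sz1.png')
z(s,265,135,90,100,6,'pics/sz2.png')
```

```text
(no output)
```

View pics/tz1.png

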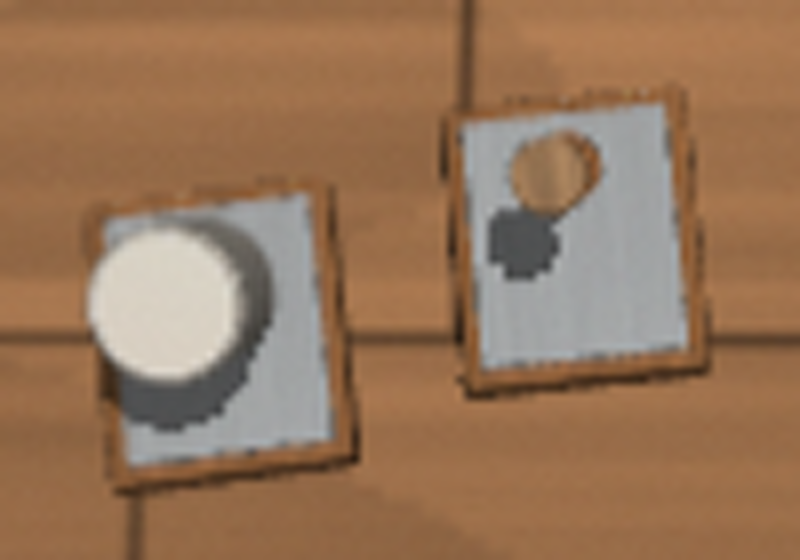

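View pics/tz2.png

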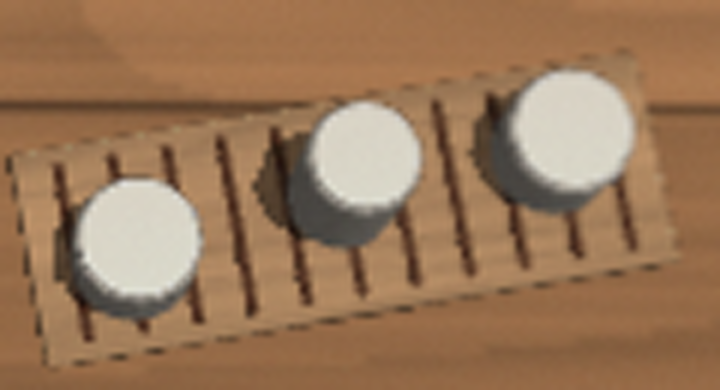

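View pics/sz1.png

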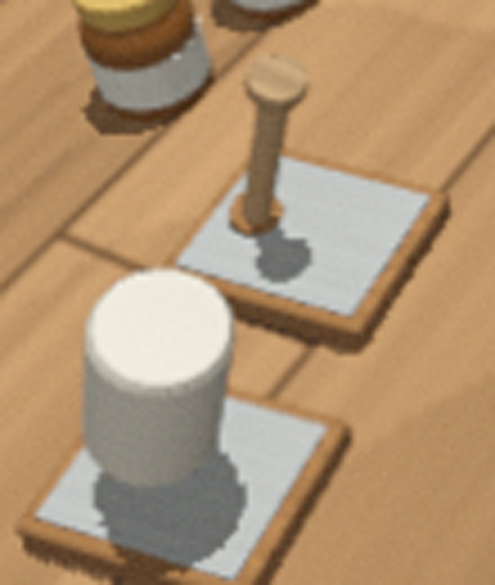

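View pics/sz2.png

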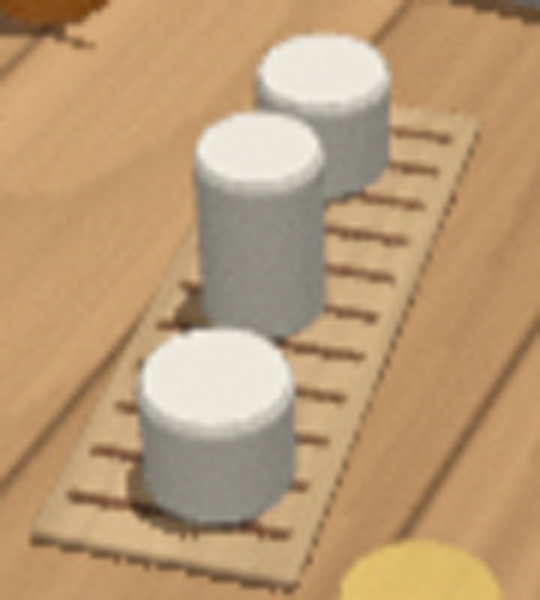

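```bash
cat > h.py <<'E'
import numpy as np,cv2
from plant import optics
def ray(n,u,v,ci=None):
    c=ci or optics.camera_info(n); p=cv2.undistortPoints(np.array([[[u,v]]],float),c['mtx'],c['D']).ravel()
    R=cv2.Rodrigues(c['rvec'])[0]; o=-R.T@c['tvec']; d=R.T@np.array([p[0],p[1],1.]); return o,d/np.linalg.norm(d)
def plane(n,u,v,z,ci=None):
    o,d=ray(n,u,v,ci); return o+d*(z-o[2])/d[2]
def tri(rs):
    A=np.zeros((3,3));b=np.zeros(3)
    for o,d in rs:
        P=np.eye(3)-np.outer(d,d);A+=P;b+=P@o
    x=np.linalg.solve(A,b); return x,[np.linalg.norm((np.eye(3)-np.outer(d,d))@(x-o))*1e3 for o,d in rs]
def proj(n,p,ci=None):
    c=ci or optics.camera_info(n); return cv2.projectPoints(np.array([p],float).reshape(-1,1,3),c['rvec'],c['tvec'],c['mtx'],c['D'])[0].reshape(-1,2)
E
python3 - <<'E'
import numpy as np,cv2
from h import *
t=cv2.imread('pics/top0.png');s=cv2.imread('pics/side0.png')
def blob(im,x,y,w,h,th):
    g=im[y:y+h,x:x+w].min(axis=2); m=(g>th).astype(np.uint8)
    n,l,st,ce=cv2.connectedComponentsWithStats(m); 
    return [(ce[i]+[x,y],st[i]) for i in range(1,n) if st[i][4]>60]
for th in (180,195,205):
  print(th,'T',[(np.round(a,1),b[2:]) for a,b in blob(t,320,145,120,65,th)])
  print(th,'S',[(np.round(a,1),b[2:]) for a,b in blob(s,265,135,90,100,th)], [(np.round(a,1),b[2:]) for a,b in blob(s,155,255,60,60,th)],[(np.round(a,1),b[2:]) for a,b in blob(t,205,140,40,40,th)])
a=lambda x,y,k,u,v:((u+.5)/k-.5+x,(v+.5)/k-.5+y)
T=a(205,120,8,549,171);S=a(145,200,4.5,276,79)
tip,r=tri([ray('top',*T),ray('side',*S)]);print('tip',tip,r)
B=plane('side',*a(145,200,4.5,258,217),.018);print('base side',B, tip-B)
for c in [(460,120),(668,98),(690,348),(482,370)]: print('foot',plane('top',*a(205,120,8,*c),.018))
E
```

```text
180 T [(array([415.1, 166. ]), array([ 19,  19, 270], dtype=int32)), (array([380.6, 170.4]), array([ 17,  17, 224], dtype=int32)), (array([342.9, 184.1]), array([ 19,  19, 290], dtype=int32))]
180 S [(array([318.5, 146.5]), array([ 22,  12, 205], dtype=int32)), (array([307.6, 159.5]), array([ 20,  12, 193], dtype=int32)), (array([300.6, 197.7]), array([ 25,  17, 329], dtype=int32))] [(array([199.4, 259.6]), array([ 30,  12, 147], dtype=int32)), (array([180. , 272.5]), array([ 31,  26, 630], dtype=int32)), (array([203.3, 300.2]), array([ 21,  26, 330], dtype=int32)), (array([161., 309.]), array([ 12,  14, 102], dtype=int32))] [(array([225. , 157.6]), array([ 17,  18, 242], dtype=int32))]
195 T [(array([415. , 166.4]), array([ 18,  18, 238], dtype=int32)), (array([380.5, 170.8]), array([ 16,  16, 202], dtype=int32)), (array([342.8, 184.3]), array([ 19,  19, 280], dtype=int32))]
195 S [(array([318.4, 146.2]), array([ 20,  11, 182], dtype=int32)), (array([307.5, 159.2]), array([ 20,  11, 178], dtype=int32)), (array([300.4, 197.4]), array([ 24,  16, 302], dtype=int32))] [(array([194.2, 257.4]), array([17,  8, 75], dtype=int32)), (array([180.2, 272.3]), array([ 31,  25, 598], dtype=int32)), (array([205.1, 300.1]), array([ 21,  20, 138], dtype=int32))] [(array([227.5, 154.3]), array([14, 11, 69], dtype=int32))]
205 T []
205 S [(array([318.3, 146.1]), array([ 20,  11, 177], dtype=int32)), (array([307.6, 159.1]), array([ 20,  11, 171], dtype=int32)), (array([300.3, 197.3]), array([ 24,  16, 293], dtype=int32))] [(array([180.2, 272.3]), array([ 30,  24, 578], dtype=int32))] []
tip [0.62763193 0.11574624 0.13429177] [np.float64(0.4101680220076363), np.float64(0.4101680220077502)]
base side [0.6692106  0.11844081 0.018     ] [-0.04157867 -0.00269457  0.11629177]
foot [0.68704349 0.16514895 0.018     ]
foot [0.69676583 0.0798447  0.018     ]
foot [0.59072979 0.06915117 0.018     ]
foot [0.58120925 0.15331906 0.018     ]
```

Run:
```python
import numpy as np
from h import *
from scipy.spatial.transform import Rotation as R
print('beaker',plane('top',380.5,170.7,.098),plane('side',307.6,159.3,.098),tri([ray('top',380.5,170.7),ray('side',307.6,159.3)]))
print('cups',plane('top',415,166.3,.064),plane('top',342.8,184.3,.064))
print('hung top',plane('top',224.9,157.6,.14),tri([ray('top',224.9,157.6),ray('side',180.2,272.3)]))
from plant import telemetry
o=telemetry.get_obs();print(o['clock'],o['tool_pos'],R.from_euler('xyz',o['orientation'],degrees=True).as_matrix().round(3),o['joint_pos'])
```

```text
beaker [ 0.54648266 -0.20941714  0.098     ] [ 0.54963936 -0.21016541  0.098     ] (array([ 0.54743727, -0.20880039,  0.09923786]), [np.float64(1.3169174488602648), np.float64(1.316917448860158)])
cups [ 0.5700987 -0.3236213  0.064    ] [ 0.5109548  -0.09629068  0.064     ]
hung top [0.5736344  0.25705782 0.14      ] (array([0.57480919, 0.25792127, 0.13784305]), [np.float64(0.6371446806980018), np.float64(0.6371446806980456)])
0.15 [0.17919868 0.65038809 0.22584898] [[ 0.964 -0.266 -0.   ]
 [-0.266 -0.964 -0.001]
 [ 0.     0.001 -1.   ]] [ 9.11045665e+01  2.05811600e+01  6.46435388e-01 -1.56309340e-02
 -7.01371117e+01 -1.65058462e+01]
```

>>> servo_tool(
  rows=[
    [[0.0317,0.0209,-0.0015],[0,0,0],0],
    [[0.0317,0.0209,-0.0015],[0,0,0],0],
    [[0.0317,0.0209,-0.0015],[0,0,0],0],
    [[0.0317,0.0209,-0.0015],[0,0,0],0],
    [[0.0317,0.0209,-0.0015],[0,0,0],0],
    [[0.0317,0.0209,-0.0015],[0,0,0],0],
    [[0.0317,0.0209,-0.0015],[0,0,0],0],
    [[0.0317,0.0209,-0.0015],[0,0,0],0],
    [[0.0317,0.0209,-0.0015],[0,0,0],0],
    [[0.0317,0.0209,-0.0015],[0,0,0],0],
    [[0.0317,0.0209,-0.0015],[0,0,0],0],
    [[0.0317,0.0209,-0.0015],[0,0,0],0],
    [[0.0317,0.0209,-0.0015],[0,0,0],0],
    [[0.0317,0.0209,-0.0015],[0,0,0],0],
  ],
)

```text
clock: 1.32
tool_pos: [0.5302, 0.2491, 0.2476]
orientation: [-180.0, 0.0, -15.4]
force: [-0.2, 1.1, 0.0]
opening: 0.0878
```

>>> servo_tool(
  rows=[
    [[0.0118,0.0364,0],[0,0,0],0],
    [[0.0118,0.0364,0],[0,0,0],0],
    [[0.0118,0.0364,0],[0,0,0],0],
    [[0.0118,0.0364,0],[0,0,0],0],
    [[0.0118,0.0364,0],[0,0,0],0],
    [[0.0118,0.0364,0],[0,0,0],0],
    [[0.0118,0.0364,0],[0,0,0],0],
    [[0.0118,0.0364,0],[0,0,0],0],
  ],
)

```text
clock: 1.98
tool_pos: [0.5427, -0.0568, 0.2476]
orientation: [-180.0, -0.0, -15.4]
force: [0.3, -0.1, -0.2]
opening: 0.0878
```

>>> servo_tool(
  rows=[
    [[0,0,0],[0,0,1],0],
    [[0,0,0],[0,0,1],0],
    [[0,0,0],[0,0,1],0],
    [[0,0,0],[0,0,1],0],
    [[0,0,0],[0,0,1],0],
    [[0,0,0],[0,0,1],0],
    [[0,0,0],[0,0,1],0],
    [[0,0,0],[0,0,1],0],
    [[0,0,0],[0,0,1],0],
    [[0,0,0],[0,0,1],0],
    [[0,0,0],[0,0,1],0],
    [[0,0,0],[0,0,0.48],0],
    [[0,0,0],[0,0,0],0],
  ],
)

```text
clock: 3.07
tool_pos: [0.5429, -0.0551, 0.2473]
orientation: [180.0, 0.0, -84.4]
force: [0.1, -0.3, 0.4]
opening: 0.0875
```

Run:
```python
import numpy as np,cv2
from h import *
from plant import telemetry
from scipy.spatial.transform import Rotation as R
o=telemetry.get_obs();print(o['clock'],o['tool_pos'],o['orientation'],R.from_euler('xyz',o['orientation'],degrees=True).as_matrix().round(3),o['joint_pos'])
im=optics.snapshot('wrist');cv2.imwrite('pics/w1.png',im[:,:,::-1])
for p in [(.548,-.209,.098),(.628,.116,.1345)]: print(proj('wrist',p))
```

```text
3.0667 [ 0.54289027 -0.05505129  0.24734776] [ 1.79973444e+02  3.69679164e-03 -8.44171233e+01] [[ 0.097 -0.995 -0.   ]
 [-0.995 -0.097  0.   ]
 [-0.     0.    -1.   ]] [ 1.47825053e+01  7.60591480e+00 -1.38651230e+01 -8.48205554e-03
 -6.85545854e+01 -9.19652476e+00]
[[328.80187898  27.87844705]]
[[226.85494325 332.99364557]]
```

View pics/w1.png

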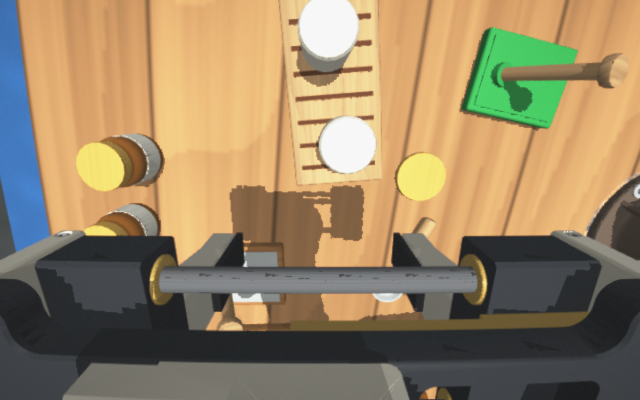

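The wrist view shows the tall beaker's top at about (329,28), matching the predicted (328.8,27.9). Next I move over it and go down.

>>> servo_tool(
  rows=[
    [[0.0307,0.002,0],[0,0,0],0],
    [[0.0307,0.002,0],[0,0,0],0],
    [[0.0307,0.002,0],[0,0,0],0],
    [[0.0307,0.002,0],[0,0,0],0],
    [[0.0307,0.002,0],[0,0,0],0],
    [[0,0,0],[0,0,0],0],
    [[0,0,0.03],[0,0,0],0],
    [[0,0,0.03],[0,0,0],0],
    [[0,0,0.03],[0,0,0],0],
    [[0,0,0.03],[0,0,0],0],
    [[0,0,0.02],[0,0,0],0],
    [[0,0,0.02],[0,0,0],0],
    [[0,0,0.02],[0,0,0],0],
    [[0,0,0.0135],[0,0,0],0],
    [[0,0,0],[0,0,0],0],
  ],
)

```text
clock: 4.37
tool_pos: [0.5463, -0.2083, 0.0509]
orientation: [179.7, 0.1, -84.2]
force: [-0.9, -0.3, -0.7]
opening: 0.0874
```

Run:
```python
import numpy as np,cv2
from h import *
from plant import telemetry
im=optics.snapshot('side');im2=optics.snapshot('top')
a=cv2.resize(im[100:240,220:400],None,fx=3,fy=3);b=cv2.resize(im2[130:220,300:440],None,fx=4,fy=4)[:, :]
cv2.imwrite('pics/s2.png',a[:,:,::-1])
```

```text
(no output)
```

View pics/s2.png

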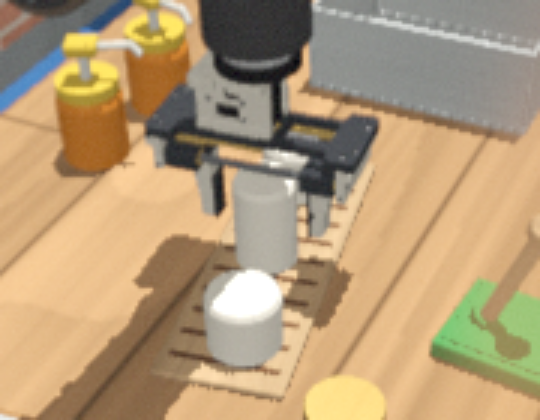

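The side view shows the fingers straddling the tall beaker, which sits centred at about (265,215) in the crop, with gaps on both sides. Closing now.

>>> servo_tool(
  rows=[
    [[0,0,0],[0,0,0],0.5],
    [[0,0,0],[0,0,0],1],
    [[0,0,0],[0,0,0],1],
    [[0,0,0],[0,0,0],1],
    [[0,0,0],[0,0,0],1],
    [[0,0,0],[0,0,0],1],
    [[0,0,0],[0,0,0],1],
    [[0,0,0],[0,0,0],1],
  ],
)

```text
clock: 5.13
tool_pos: [0.5486, -0.2088, 0.0547]
orientation: [-180.0, -0.0, -84.3]
force: [-1.7, 1.4, 5.9]
opening: 0.0597
```

>>> servo_tool(
  rows=[
    [[0,0,-0.01],[0,0,0],1],
    [[0,0,-0.02],[0,0,0],1],
    [[0,0,-0.03],[0,0,0],1],
    [[0,0,-0.035],[0,0,0],1],
    [[0,0,-0.035],[0,0,0],1],
    [[0,0,-0.035],[0,0,0],1],
    [[0,0,-0.035],[0,0,0],1],
    [[0,0,0],[0,0,0],1],
    [[0,0,0],[0,0,0],1],
  ],
)

```text
clock: 5.88
tool_pos: [0.5494, -0.2088, 0.2569]
orientation: [-179.7, -0.0, -84.3]
force: [0.1, -0.8, -3.0]
opening: 0.0594
```

Run:
```python
import numpy as np,cv2
from h import *
from plant import telemetry
o=telemetry.get_obs();print(o['clock'],o['tool_pos'],o['orientation'],o['force'],o['opening'])
im=optics.snapshot('side')
cv2.imwrite('pics/s3.png',im[:,:,::-1])
```

```text
5.8833 [ 0.54938629 -0.20880923  0.25688097] [-1.79710989e+02 -3.72029645e-02 -8.42839104e+01] [ 0.05586869 -0.8157638  -3.02895261] 0.0593840250416401
```

View pics/s3.png

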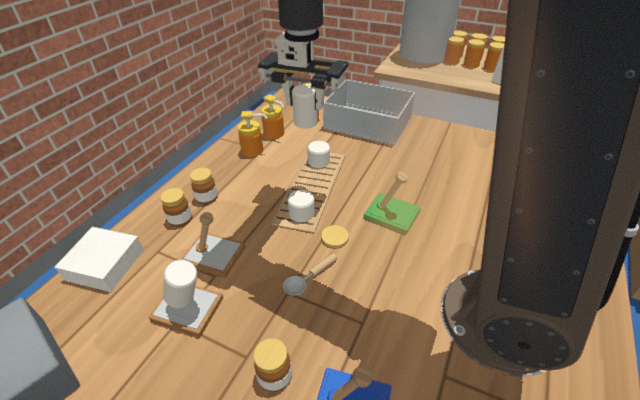

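The beaker is held and hangs upright at (305,105). Next I tilt 20 degrees and move above the peg.

>>> servo_tool(
  rows=[
    [[0,0,0],[0.83,0,0],1],
    [[0,0,0],[0.83,0,0],1],
    [[0,0,0],[0.83,0,0],1],
    [[0,0,0],[0.84,0,0],1],
    [[-0.015,-0.0031,0],[0,0,0],1],
    [[-0.03,-0.0062,0],[0,0,0],1],
    [[-0.035,-0.0062,0],[0,0,0],1],
    [[-0.035,-0.0062,0],[0,0,0],1],
    [[-0.035,-0.0062,0],[0,0,0],1],
    [[-0.035,-0.0062,0],[0,0,0],1],
    [[-0.035,-0.0062,0],[0,0,0],1],
    [[-0.035,-0.0062,0],[0,0,0],1],
    [[-0.03,-0.0062,0],[0,0,0],1],
    [[-0.02,-0.0031,0],[0,0,0],1],
    [[-0.01,0,0],[0,0,0],1],
    [[0,0,0.025],[0,0,0],1],
    [[0,0,0.025],[0,0,0],1],
    [[0,0,0],[0,0,0],1],
    [[0,0,0],[0,0,0],1],
  ],
)

```text
clock: 7.52
tool_pos: [0.5848, 0.1105, 0.2232]
orientation: [-160.3, -0.2, -84.3]
force: [1.0, -0.3, -1.2]
opening: 0.0594
```

Run:
```python
import numpy as np,cv2
from h import *
from plant import telemetry
from scipy.spatial.transform import Rotation as R
o=telemetry.get_obs();M=R.from_euler('xyz',o['orientation'],degrees=True).as_matrix()
print(o['clock'],o['tool_pos'],M.round(3),o['force'],o['opening'],o['joint_pos'].round(1) if hasattr(o['joint_pos'],'round') else o['joint_pos'])
tip=np.array([.6277,.1155,.135]);print('tip in tool',(M.T@(tip-o['tool_pos'])).round(4))
for n in('side','top'):
    im=optics.snapshot(n);cv2.imwrite(f'pics/{n}4.png',im[:,:,::-1])
    p=np.array(o['tool_pos'])
    print(n,'mouth centre',proj(n,p+M[:,2]*.0467),'top',proj(n,p-M[:,2]*.0433),'tip',proj(n,tip))
    x,y=(140,130) if n=='side' else (200,90)
    cv2.imwrite(f'pics/{n}4z.png',cv2.resize(im[y:y+140,x:x+160],None,fx=4,fy=4,interpolation=cv2.INTER_CUBIC)[:,:,::-1])
```

```text
7.5167 [0.58478978 0.11052831 0.22320767] [[ 0.099 -0.937  0.335]
 [-0.995 -0.094  0.031]
 [ 0.003 -0.336 -0.942]] [ 1.01915349 -0.28213501 -1.22457868] 0.059360447500982676 [ 35.4   1.9 -32.7  15.5 -39.3 -40.3]
tip in tool [-0.0009 -0.011   0.0976]
side mouth centre [[213.17400918 204.17554904]] top [[217.95611864 174.44490921]] tip [[206.11552581 216.87715511]]
top mouth centre [[272.64910256 144.97327838]] top [[270.20486055 146.14873752]] tip [[273.17645763 140.72161165]]
```

View pics/side4z.png

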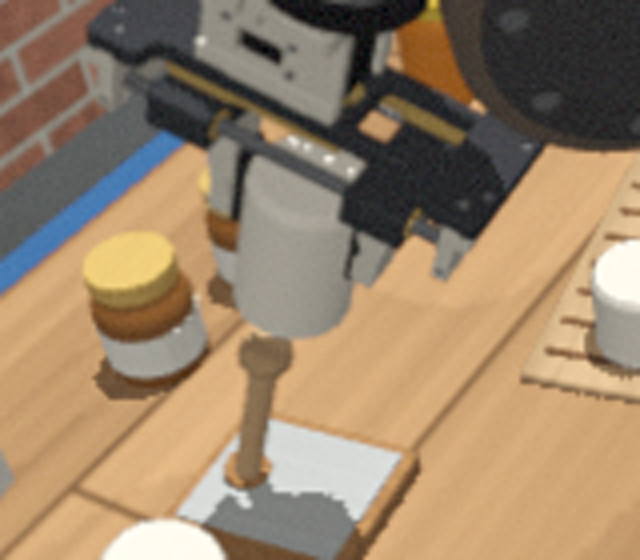

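View pics/top4z.png

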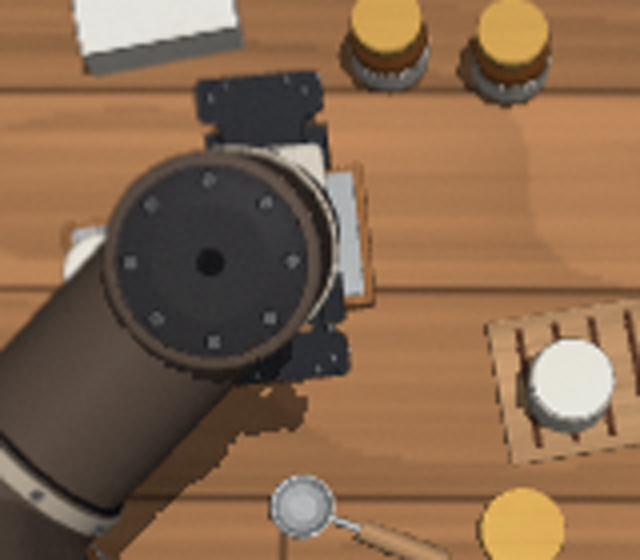

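The side view shows the beaker just above the empty peg's head, lined up along the lean with the mouth at about (293,325) and the head at (265,355) in the crop. I trim by 6 mm along tool y and insert.

>>> servo_tool(
  rows=[
    [[0,-0.003,0],[0,0,0],1],
    [[0,-0.003,0],[0,0,0],1],
    [[0,0,0.015],[0,0,0],1],
    [[0,0,0.015],[0,0,0],1],
    [[0,0,0.015],[0,0,0],1],
    [[0,0,0.01],[0,0,0],1],
    [[0,0,0.01],[0,0,0],1],
    [[0,0,0.01],[0,0,0],1],
    [[0,0,0.01],[0,0,0],1],
    [[0,0,0],[0,0,0],1],
    [[0,0,0],[0,0,0],1],
  ],
)

```text
clock: 8.53
tool_pos: [0.6208, 0.1148, 0.1482]
orientation: [-160.1, -0.0, -84.3]
force: [0.4, -0.7, -1.0]
opening: 0.0593
```

```bash
cat > look.py <<'E'
import sys,numpy as np,cv2
from h import *
from plant import telemetry
from scipy.spatial.transform import Rotation as R
k=sys.argv[1]
o=telemetry.get_obs();M=R.from_euler('xyz',o['orientation'],degrees=True).as_matrix()
print(o['clock'],o['tool_pos'],o['orientation'],o['force'],o['moment'],o['opening'])
tip=np.array([.6277,.1155,.135]);print('tip in tool',(M.T@(tip-o['tool_pos'])).round(4),'F tool',(M.T@np.array(o['force'])).round(1))
im=optics.snapshot('side')
cv2.imwrite(f'pics/s{k}.png',cv2.resize(im[170:310,140:300],None,fx=4,fy=4,interpolation=cv2.INTER_CUBIC)[:,:,::-1])
E
python3 look.py 5
```

```text
8.5333 [0.6208268  0.11484764 0.14818778] [-1.60051780e+02 -3.19338882e-02 -8.42891065e+01] [ 0.37144331 -0.66577363 -1.01854474] [-0.04511507  1.28983133 -0.0274561 ] 0.05926297670434107
tip in tool [ 0.     -0.002   0.0148] F tool [0.7 0.1 1.1]
```

View pics/s5.png

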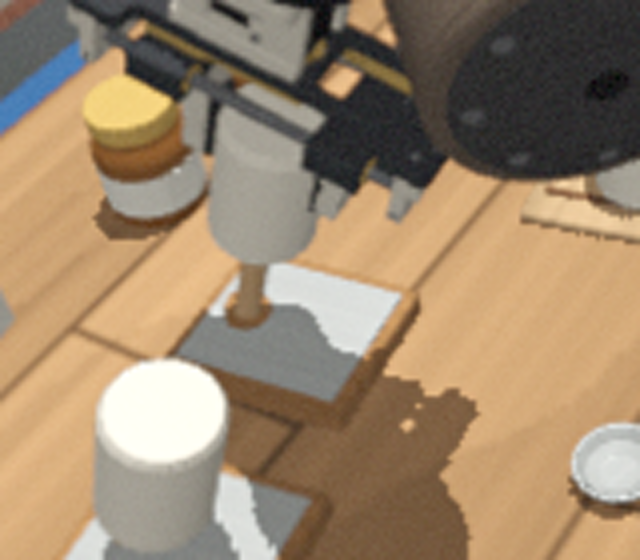

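The head has gone inside the mouth, with the beaker over the peg at (262,200) in the crop and no contact force. Continuing down.

>>> servo_tool(
  rows=[
    [[0,0.003,0.008],[0,0,0],1],
    [[0,0,0.01],[0,0,0],1],
    [[0,0,0.01],[0,0,0],1],
    [[0,0,0.01],[0,0,0],1],
    [[0,0,0.006],[0,0,0],1],
    [[0,0,0.003],[0,0,0],1],
    [[0,0,0],[0,0,0],1],
    [[0,0,0],[0,0,0],1],
  ],
)

```text
clock: 9.25
tool_pos: [0.6341, 0.1164, 0.1036]
orientation: [-160.0, 0.0, -84.3]
force: [0.1, 0.5, -2.2]
opening: 0.0598
```

```bash
python3 look.py 6
```

```text
9.25 [0.63409756 0.11640262 0.10364564] [-1.59989813e+02  2.15607493e-03 -8.42789929e+01] [ 0.06334565  0.492722   -2.21444671] [-0.06626854  1.33963808 -0.01097674] 0.05976754901127978
tip in tool [ 0.0003 -0.0047 -0.0317] F tool [-0.5  0.7  2.1]
```

>>> servo_tool(
  rows=[
    [[0,0,0.0015],[0,0,0],1],
    [[0,0,0.0015],[0,0,0],1],
    [[0,0,0.001],[0,0,0],1],
    [[0,0,0.001],[0,0,0],1],
    [[0,0,0],[0,0,0],1],
    [[0,0,0],[0,0,0],1],
  ],
)

```text
clock: 9.8
tool_pos: [0.6356, 0.1166, 0.0985]
orientation: [-160.0, 0.0, -84.3]
force: [-1.1, 0.2, -0.7]
opening: 0.0595
```

>>> servo_tool(
  rows=[
    [[0,0,0.001],[0,0,0],1],
    [[0,0,0],[0,0,0],1],
  ],
)

```text
clock: 9.97
tool_pos: [0.6358, 0.1166, 0.0984]
orientation: [-160.0, 0.0, -84.3]
force: [-9.8, 0.4, 9.8]
opening: 0.0596
```

>>> servo_tool(
  rows=[
    [[0,0,0.001],[0,0,0],1],
    [[0,0,0],[0,0,0],1],
  ],
)

```text
clock: 10.13
tool_pos: [0.6359, 0.1166, 0.0983]
orientation: [-159.9, 0.0, -84.3]
force: [-17.9, 1.5, 18.1]
opening: 0.0597
```

>>> servo_tool(
  rows=[
    [[0,0,0.001],[0,0,0],1],
    [[0,0,0],[0,0,0],1],
  ],
)

```text
clock: 10.3
tool_pos: [0.6362, 0.1166, 0.0981]
orientation: [-159.9, 0.0, -84.3]
force: [-24.3, 0.5, 26.4]
opening: 0.0592
```

Contact came with the tip about 37.6 mm behind the TCP. Bottom-on-head predicts 38.3 mm, so it is seated. I ease off the push, open, and look.

>>> servo_tool(
  rows=[
    [[0,0,-0.0025],[0,0,0],1],
    [[0,0,0],[0,0,0],1],
    [[0,0,0],[0,0,0],0.6],
    [[0,0,0],[0,0,0],0.3],
    [[0,0,0],[0,0,0],0],
    [[0,0,0],[0,0,0],0],
    [[0,0,0],[0,0,0],0],
    [[0,0,0],[0,0,0],0],
  ],
)

```text
clock: 10.97
tool_pos: [0.6359, 0.1165, 0.0977]
orientation: [-160.0, -0.0, -84.3]
force: [-0.5, -0.1, 0.4]
opening: 0.0824
```

```bash
python3 look.py 7
```

```text
10.9667 [0.63587196 0.11652211 0.09768889] [-1.60035273e+02 -6.32367977e-03 -8.42853114e+01] [-0.4964394  -0.09649192  0.40525002] [-0.03192795  1.11033157 -0.03190293] 0.08241020152975152
tip in tool [ 0.0002 -0.005  -0.0379] F tool [ 0.   0.3 -0.6]
```

View pics/s7.png

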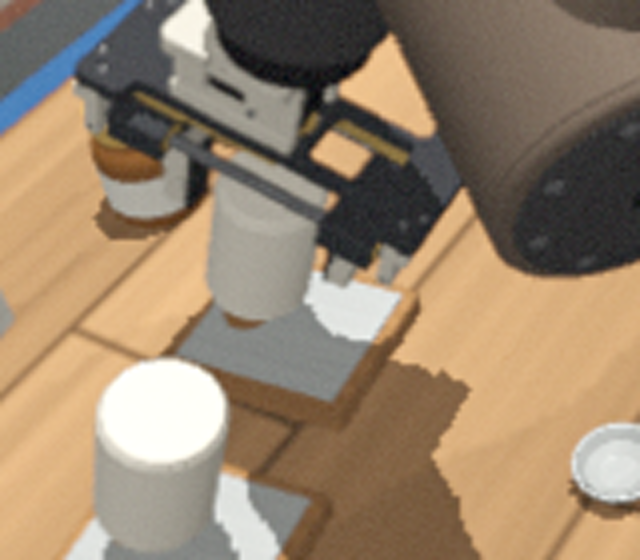

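The beaker hangs on the peg at (262,235) in the crop, with no force on the opened fingers. Retreating along the peg axis.

>>> servo_tool(
  rows=[
    [[0,0,0],[0,0,0],0],
    [[0,0,0],[0,0,0],0],
    [[0,0,-0.005],[0,0,0],0],
    [[0,0,-0.01],[0,0,0],0],
    [[0,0,-0.01],[0,0,0],0],
    [[0,0,-0.015],[0,0,0],0],
    [[0,0,-0.02],[0,0,0],0],
    [[0,0,-0.03],[0,0,0],0],
    [[0,0,-0.03],[0,0,0],0],
    [[0,0,-0.03],[0,0,0],0],
    [[0,0,-0.03],[0,0,0],0],
    [[0.03,0,0],[0,0,0],0],
    [[0.035,0,0],[0,0,0],0],
    [[0.035,0,0],[0,0,0],0],
    [[0.035,0,0],[0,0,0],0],
    [[0.035,0,0],[0,0,0],0],
    [[0.035,0,0],[0,0,0],0],
    [[0,0,0],[0,0,0],0],
  ],
)

```text
clock: 12.52
tool_pos: [0.595, -0.0978, 0.2676]
orientation: [-160.0, 0.0, -84.5]
force: [0.8, 0.7, 0.6]
opening: 0.0875
```

```bash
python3 look.py 8
python3 - <<'E'
import cv2
from h import *
im=optics.snapshot('top');cv2.imwrite('pics/t8.png',cv2.resize(im[100:220,180:340],None,fx=4,fy=4,interpolation=cv2.INTER_CUBIC)[:,:,::-1])
a=np.array([-.340,-.034,.94]);t=np.array([.6277,.1155,.135])
for n in('top','side'): print(n,'expected bottom face centre',proj(n,t+.005*a),proj(n,t+.005*a+.0115*np.array([-.935,-.093,-.342])))
E
```

```text
12.5167 [ 0.59497266 -0.09779771  0.26755421] [-1.60002390e+02  1.16474767e-02 -8.44728878e+01] [0.80759414 0.72275831 0.59768934] [ 0.0369971   1.00583099 -0.01789552] 0.0874804625647534
tip in tool [-0.2091 -0.0046  0.1428] F tool [-0.6 -1.  -0.3]
top expected bottom face centre [[273.0624269  140.77261892]] [[273.46965542 144.64352332]]
side expected bottom face centre [[206.33092318 215.47974788]] [[211.02058353 217.94990437]]
```

View pics/s8.png

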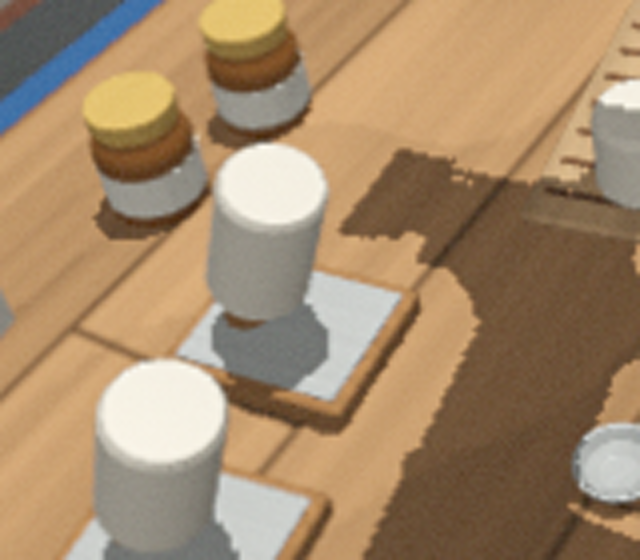

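View pics/t8.png

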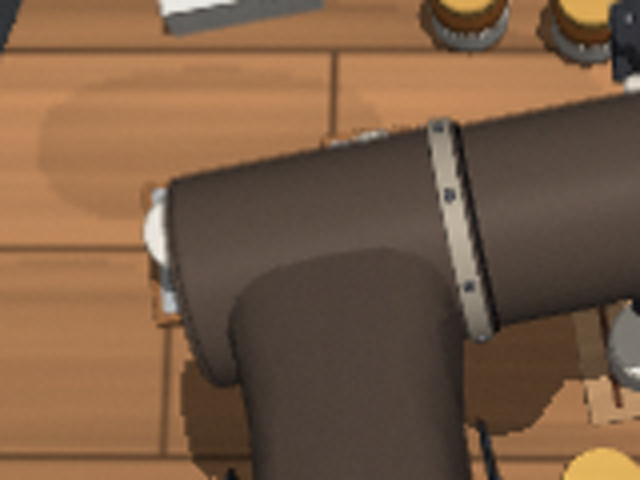

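The side view shows the beaker hung along the peg, bottom-face centre at full-image (207.4,217), which falls between the predicted seated positions (206.3,215.5) and (211.0,217.9). The other beaker is unchanged at (180,272). The arm blocks the top view. I let a second pass and compare.

>>> servo_tool(
  rows=[
    [[0,0,0],[0,0,0],0],
    [[0,0,0],[0,0,0],0],
    [[0,0,0],[0,0,0],0],
    [[0,0,0],[0,0,0],0],
    [[0,0,0],[0,0,0],0],
    [[0,0,0],[0,0,0],0],
    [[0,0,0],[0,0,0],0],
    [[0,0,0],[0,0,0],0],
    [[0,0,0],[0,0,0],0],
    [[0,0,0],[0,0,0],0],
    [[0,0,0],[0,0,0],0],
    [[0,0,0],[0,0,0],0],
  ],
)

```text
clock: 13.62
tool_pos: [0.595, -0.0936, 0.2671]
orientation: [-160.0, -0.0, -84.3]
force: [-0.4, 0.5, -0.7]
opening: 0.0874
```

```bash
python3 look.py 9
python3 - <<'E'
import cv2,numpy as np
a=cv2.imread('pics/s8.png').astype(int);b=cv2.imread('pics/s9.png').astype(int)
d=abs(a-b).max(2);print('max diff beakers',d[140:330,200:335].max(),d[350:,90:230].max())
from plant import ctrl
if d[140:330,200:335].max()<40: print(ctrl.close_job())
E
```

```text
13.6167 [ 0.59501381 -0.09362314  0.26707936] [-1.60024007e+02 -9.44459695e-04 -8.42873126e+01] [-0.44655296  0.50300591 -0.65573135] [0.01083502 1.08417136 0.02247017] 0.08741267094324764
tip in tool [-0.2048 -0.005   0.1424] F tool [-0.5  0.6  0.5]
max diff beakers 37 11
the job is handed in; nothing more can be done
None
```

I hung the tall white beaker mouth-down on the empty leaning peg and handed the job in at about 13.7 s.

- **Seating:** I pushed it down until it met the head, at about 26 N vertically and about 36 N in all. The peg tip then measured about 38 mm behind the tool tip, as expected for the beaker's bottom on the head. After release, the side picture showed it lying along the peg where a fully seated beaker should be.
- **Other beaker:** it is in the same place in the side view before and after.
- **Holding still:** comparing two side pictures over a second apart, the other beaker's area changed by at most 11 grey levels. The hung beaker's area changed by up to 37, just under my limit of 40. I didn't view that last picture; I took the change to be noise or moving shadow, not confirmed.
- **Not checked:** the arm blocked the top view at the end, so the final check rests on the side camera alone.

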